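Lift a finished stone setting with self-closing tweezers

TASK

Move the polished green-stone setting from the soldering board to the blue-and-white tile with the self-closing tweezers, never touching it with the gripper itself: squeeze the handles (firmly, not crushing) so the jaws spread, bring them along the board around the setting, and gently push the setting with the black stop between the jaws until the steel post behind it holds it, bearing on it for a moment with about 5 N. Then let go of the tweezers completely so they grip it by themselves, lift them without spreading the jaws (best by the dark steel block at the rear end), and lay them gently, flat on the tile, with the setting still upright in the jaws. Leave the red-stone setting where it stands.

Things in the scene. Friction and masses are not known exactly. Their poses are not given: they have to be found in the camera images.
- board: Grey soldering board, a fixed slab 300 x 170 x 25 mm (x, y, z) on the bench. Origin at the centre of its underside, so its top is 25 mm above the origin; x along the long side. A small fixed steel post, 14 mm long (x), 7 mm wide (y), 12 mm high, stands on its middle line (y = 0) behind the setting; its place along x is not given.
- setting: Brass stone setting to be moved: 10 x 10 mm square, 13 mm high, with a green domed stone on top (18 mm in all), 10 to 21 g. Origin at the centre of its underside. It stands loose on the board, on its middle line, sides roughly along the board's axes. The post that backs it stands somewhere 1 to 25 mm behind it, on its +x side: it slides freely until it meets the post.
- spare: The same setting with a red stone, standing loose near the board's +y edge; to be left alone. Origin at the centre of its underside.
- tweezers: Self-closing (reverse) tweezers, loose, flat on the board, 152 mm long, 16 mm high, 64 g, jaws towards its own +x, roughly the board's +x at the start. Origin on the underside, midway between the two blue handle pads; z up, jaws and handles spread along y. The two jaws move together; each is 4 mm thick, x = 59 to 83 mm, 2 to 14 mm above the underside.
- throat: The fixed black rubber stop between the jaws of the tweezers, 9 mm wide and 14 mm high; its front face, which must bear on the setting, is 58 mm ahead (x) of the tweezers' origin. Origin and axes as the tweezers'.
- tweezers_block (a point): Centre of the rigid dark steel block at the rear of the tweezers, 24 mm long (x), 16 mm wide (y), 16 mm high; 56 mm behind the tweezers' origin (x = -56 mm), 8 mm above the underside. Holding it does not spread the jaws. Axes as the tweezers'.
- jaw_a (a joint): Opening of the tweezers (rad, each arm): 0 shut, about 0.04 when gripping the setting (with about 4 N), 0.125 fully spread.
- tile: Fixed white ceramic tile with a blue field, 260 x 160 mm (x, y), 10 mm thick, flat on the bench. Origin at the centre of its underside, top 10 mm above it; x along the long side. Tweezers and setting must both end on it.
- tweezers_handles (a point): Point midway between the blue handle pads, 8 mm above the origin. Pads: 24 mm long (x = -12 to 12 mm), 1 to 15 mm above the underside, 34 mm wide over both when shut. Squeezing them along y spreads the jaws: starts at about 8 N a side, full at about 17 N a side (23 mm over the pads, jaws about 30 mm apart); above about 40 N a side they are damaged.
There are look-alikes about, which are no part of the job. Leave any orange or turquoise look-alike of the tweezers alone.

How it is judged:
On the way, in this order (a step that is already met when the one before it is completed fails the run):
1. the spread jaws stand around the setting and the stop bears on it (contact force between throat and setting above 2 N and value of joint jaw_a above 0.06 rad and y of setting in the frame of tweezers between -0.01 and 0.01 m), for 0.2 s.
2. the tweezers are let go and hold the setting by themselves (contact force between the fingers and tweezers below 0.05 N and value of joint jaw_a between 0.028 and 0.055 rad and x of setting in the frame of tweezers between 0.058 and 0.067 m), for 0.2 s.
3. the setting is lifted clear of the board in the tweezers (z of setting in the frame of board above 0.032 m and contact force between setting and board below 0.05 N and contact force between the fingers and tweezers above 0.5 N and value of joint jaw_a between 0.028 and 0.055 rad), for 0.2 s.
At the end, for the whole second after the job is handed in: Tweezers flat on the tile (within 5 mm, tilt under 0.1 rad), rear block and setting over it; setting still gripped (jaw_a 0.028 to 0.055, 56 to 70 mm ahead of the tweezers' origin), within 0.2 rad of upright, at most 6 mm above the tile; all at rest (x of setting in the frame of tile between -0.127 and 0.127 m and y of setting in the frame of tile between -0.077 and 0.077 m and x of tweezers_block in the frame of tile between -0.127 and 0.127 m and y of tweezers_block in the frame of tile between -0.077 and 0.077 m and z of setting in the frame of tile below 0.016 m and z of tweezers in the frame of tile between 0.005 and 0.015 m and angle between tweezers's own z axis and vertical below 0.1 rad and angle between setting's own z axis and vertical below 0.2 rad and value of joint jaw_a between 0.028 and 0.055 rad and x of setting in the frame of tweezers between 0.056 and 0.07 m and linear speed of each of tweezers, setting below 0.02 m/s); the robot touches nothing.
It fails at once if the gripper touches the green-stone setting (contact force between any of the fingers, the arm and setting above 0.1 N).
It fails at once if the stop is driven into the setting with more than 10 N (contact force between throat and setting above 10 N).
It fails at once if the handles or block are crushed: more than 80 N in all (40 N a side) (contact force between the fingers and tweezers above 80 N).
It fails at once if the tweezers are dropped (moving over 0.35 m/s with the fingers off them), or hit or press the tile with more than 25 N (contact force between any of tweezers, setting and tile above 25 N or (contact force between the fingers and tweezers below 0.05 N and linear speed of tweezers above 0.35 m/s)).
It fails at once if the red-stone setting is moved more than 10 mm (distance of spare from where it was at the start of the episode above 0.01 m).
It also fails if it takes over 67 s, if anything falls off the work surface, if the arm or the gripper's body presses on something with over 40 N, if the wrist force passes 120 N, or if a joint passes its speed limit or range.

ROBOT

A 6-joint arm with a two-finger parallel gripper is mounted at the origin on the work surface. World frame = base frame: x ahead of the robot, y to its left, z up, the work surface at z = 0. Lengths are in m, angles in rad, forces in N, time in s.
With the tool pointing down it reaches from about 0.25 to 0.775 m from the base axis. Payload 4 kg.
Tool frame: the origin (TCP) lies at the very end of the fingers, on their centre line; the grasp point (between the pads) lies 19 mm behind it; z points along the fingers, y is the direction in which the jaws open and shut (so a half turn about z gives the same grasp; the last joint's range is limited). The gripper opens to 94 mm and grips with 3 to 60 N. Pads are 16 mm wide; open, the fingers measure 119 mm over their backs; the gripper's body (75 mm by 177 mm) begins 78 mm behind the grasp point.
Start: joints at [1.143, 0.087, 1.371, -0, 1.684, -0.103], TCP at [0.176, 0.521, 0.184] pointing down, gripper open.
Joint ranges: [-3.1, 3.1], [-0.76, 2.03], [0.27, 2.55], [-1.08, 4.22], [0.17, 2.65], [-2.57, 2.57]. Speed limits (rad/s): [2.79, 2.79, 3.14, 3.14, 3.14, 3.14].

INTERFACE

Orientations are given as [roll, pitch, yaw] about the fixed x, y, z axes, in that order (R = Rz(yaw) Ry(pitch) Rx(roll)).
In Python, from bench import robot, cams, models gives the robot as it stands.
- The arm moves only by the tool step_arm, never from a script. Its argument "series" is a list of rows, each a list of 5 numbers: the gripper command: -1 is shut, 1 is fully open, values between are in proportion, then the shift along the tool's x, y, z in mm, then the turn about the tool's z in degrees. A call has 1 to 20 rows; each row is the pose to reach, as a shift and turn from the pose commanded when the call began, along the tool's axes at that moment; what a row does not reach only later rows make up. A row lasts 1/8 s, in which the tool goes at most 62.5 mm and 10.7 degrees, less where a joint would pass 70% of its speed; a pose out of reach is approached as far as the arm can. A call with a gripper value outside its range is refused whole. The fingers move at their own pace and stop on an object; the grip force is fixed at half the most. Time passes only in rows, so rows that repeat a pose let the fingers close. It gives the time, the measured TCP pose, the force and the opening at its end, in the units of the state.
- robot.get_obs(): the state, without advancing time (a new reading comes with each control period).
- cams.snapshot(name): name is "side" or "top"; returns a dict with "pixels" (384x512x3 uint8, red, green, blue), "fov_y" (degrees; the focal length in pixels is half the picture's height over the tangent of half this angle, whatever the lens; pixels are square), "cx", "cy" (the principal point, pixels), "k1" (the pictures are not rectified: a ray, as slopes to the right and down, at radius r is drawn at 1 + k1 r^2 times it, then the intrinsics apply), "R" (3x3) and "t" (3): a world point X has camera coordinates R X + t. Camera axes: x right, y down, z forward; pixel columns grow to the right and rows downward; lengths in m; the calibration is good to about 2 mm. A picture is of the moment at which its call begins. There is no depth.
- robot.close_job(): hands the job in, once; it reports no verdict.
Trained networks look in a picture, given as the dict that the camera call returned (one of the last four; its "shot" number tells which), for a name from the list of things; names that differ only in an ending like _2 or _b are one class to them, and where a whole thing is asked for, a point or a joint stands for the part that bears it (a point fixed in the world has none). Each returns a list of dicts, best first, with "p" (0 to 1); they miss things now and then, are a little off and sometimes report something else, mostly with a low value. They report only what shows in the picture. A call takes as long as a camera call. They do not tell look-alikes from the thing itself.
- models.find_in(picture, label): "position" ([x, y, z] in m, in world coordinates, good to about 4 mm: the middle of the surface that is visible of it).
- models.pinpoint(picture, label): "position" ([x, y, z] in m, in world coordinates, good to about 4 mm: a listed point, or the origin of a listed thing).
The state is a dict: "time": time; "joint_positions": joint angles; "qvel": joint speeds; "joint_torque": joint torques, N m; "tool_pos": TCP position; "ee_rot": TCP orientation; "wrist_force": force on the tool from outside, world axes, zero at the start; "wrist_torque": the same for the moment, N m; "width": finger opening in m.
Only numpy, scipy, OpenCV 4.12 (cv2) and the standard library are available. Lean on these libraries where they do the work, as an engineer would, in place of code of your own. Each camera call takes 0.05 s, during which the arm holds its last target. There are 200 camera calls.

## Working session

There is one attempt and no reset: what is moved stays moved. The work goes in short steps, Python scripts to look and compute and a tool call to move; the robot and the scene stay as the last step left them, time stands still between calls to the robot, and variables do not carry over. Pictures are saved under pics/ and viewed, about 8 in all and at most 12, crops included, and the job is handed in when it is done.

Besides the shell and the picture viewer there is one more tool, called after "Request:" in YAML: its name, and indented under it one key for each argument. step_arm: Moves the arm, as the interface text tells. Its arguments: {"type":"object","properties":{"series":{"type":"array","items":{"type":"array","items":{"type":"number"}}}},"required":["series"]}

```bash
mkdir -p pics
cat > h.py <<'E'
import numpy as np, cv2
from bench import robot, cams, models
def K(s):
    f=192/np.tan(np.radians(s["fov_y"])/2); return np.array([[f,0,s["cx"]],[0,f,s["cy"]],[0,0,1.]])
def proj(s,X):
    c=np.atleast_2d(X)@np.array(s["R"]).T+s["t"]; a=c[:,:2]/c[:,2:]; r2=(a**2).sum(1,keepdims=True)
    a=a*(1+s["k1"]*r2); k=K(s); return a*k[0,0]+k[:2,2]
def unproj(s,uv,z):
    p=cv2.undistortPoints(np.array(uv,float).reshape(-1,1,2),K(s),np.array([s["k1"],0,0,0.])).reshape(-1,2)
    R=np.array(s["R"]);o=-R.T@s["t"]; d=np.c_[p,np.ones(len(p))]@R
    return o+d*((z-o[2])/d[:,2])[:,None]
def crop(s,x0,y0,x1,y1,k,name):
    im=cv2.resize(s["pixels"][y0:y1,x0:x1],None,fx=k,fy=k,interpolation=cv2.INTER_CUBIC); cv2.imwrite("pics/"+name,im[:,:,::-1])
E
python3 - <<'E'
from h import *
o=robot.get_obs(); print({k:np.round(v,3) for k,v in o.items()})
S={n:cams.snapshot(n) for n in("top","side")}
for n,s in S.items():
    print(n,s["fov_y"],s["k1"],np.round(-np.array(s["R"]).T@s["t"],3))
    for l in["board","setting","spare","tweezers","throat","tweezers_block","tile","tweezers_handles"]:
        for d in models.pinpoint(s,l)[:4]: print(l,round(d["p"],2),np.round(d["position"],3),proj(s,d["position"]).round())
im=np.hstack([S["top"]["pixels"],S["side"]["pixels"]])
cv2.imwrite("pics/a.png",S["top"]["pixels"][:,:,::-1]);cv2.imwrite("pics/b.png",S["side"]["pixels"][:,:,::-1])
E
```

```text
{'time': np.float64(0.0), 'joint_positions': array([ 1.143,  0.088,  1.372, -0.   ,  1.684, -0.103]), 'qvel': array([-0.002, -0.001,  0.002,  0.   , -0.001, -0.001]), 'joint_torque': array([-0.0000e+00, -3.4019e+01, -3.0243e+01,  7.2000e-02,  3.3000e-02,
       -0.0000e+00]), 'tool_pos': array([0.175, 0.521, 0.183]), 'ee_rot': array([-3.139, -0.   ,  2.817]), 'wrist_force': array([-0.61 ,  0.441, -0.807]), 'wrist_torque': array([-0.029, -0.018, -0.061]), 'width': np.float64(0.094)}
top 48.30149624015422 -0.1270880643181156 [0.283 0.085 1.132]
board 0.71 [0.55  0.132 0.003] [[243. 157.]]
setting 0.48 [0.633 0.121 0.029] [[246. 124.]]
spare 0.59 [0.626 0.193 0.024] [[219. 128.]]
spare 0.26 [0.438 0.141 0.031] [[240. 197.]]
tweezers 0.83 [ 0.231 -0.291 -0.001] [[405. 271.]]
tweezers 0.7 [ 0.268  0.502 -0.001] [[108. 265.]]
tweezers 0.61 [0.488 0.137 0.025] [[241. 178.]]
tweezers_block 0.69 [0.217 0.515 0.01 ] [[101. 285.]]
tweezers_block 0.63 [ 0.27  -0.252  0.007] [[391. 257.]]
tweezers_block 0.58 [0.437 0.143 0.033] [[239. 197.]]
tile 0.87 [ 0.531 -0.131  0.002] [[341. 161.]]
tweezers_handles 0.73 [0.273 0.498 0.009] [[107. 263.]]
tweezers_handles 0.57 [ 0.23  -0.291  0.006] [[406. 271.]]
tweezers_handles 0.48 [0.484 0.138 0.033] [[241. 179.]]
side 54.782738160482026 0.0011615032577752063 [ 0.109 -0.743  0.856]
board 0.86 [ 0.55   0.127 -0.002] [[294. 192.]]
tweezers 0.73 [0.489 0.137 0.024] [[277. 189.]]
tweezers 0.53 [ 0.231 -0.295  0.   ] [[248. 329.]]
tweezers 0.47 [ 0.272  0.496 -0.002] [[192. 152.]]
tweezers_block 0.73 [0.216 0.515 0.01 ] [[177. 151.]]
tweezers_block 0.61 [0.435 0.147 0.034] [[261. 189.]]
tile 0.58 [ 0.531 -0.135 -0.002] [[325. 248.]]
tweezers_handles 0.7 [ 0.229 -0.298  0.01 ] [[247. 328.]]
tweezers_handles 0.65 [0.488 0.141 0.033] [[277. 187.]]
tweezers_handles 0.49 [0.273 0.496 0.009] [[192. 150.]]
```

View pics/a.png

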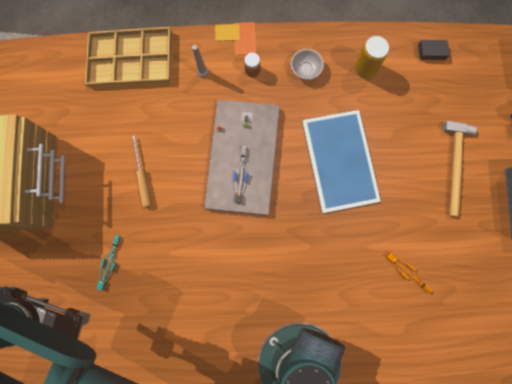

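View pics/b.png

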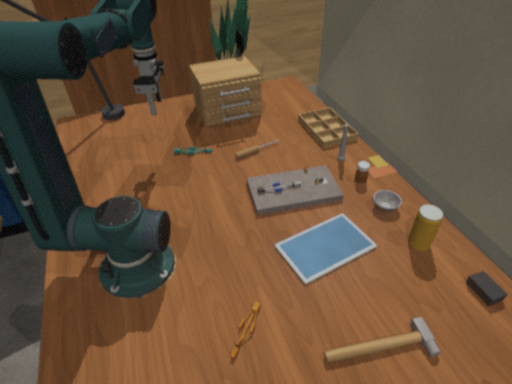

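Candidates for the tweezers: steel/blue on the board at top (241,178), turquoise (108,265) and orange (405,271). The steel/blue pair is the right one. For the setting: green (246,120), red (221,129). Checking that in one close crop.

Run:
```python
from h import *
s=cams.snapshot("top"); d=cams.snapshot("side")
a=cv2.resize(s["pixels"][96:220,200:285],None,fx=4.8,fy=4.8,interpolation=cv2.INTER_CUBIC)
b=cv2.resize(d["pixels"][160:218,245:345],None,fx=3.9,fy=3.9,interpolation=cv2.INTER_CUBIC)
c=np.zeros((max(a.shape[0],b.shape[0]),a.shape[1]+b.shape[1],3),np.uint8); c[:a.shape[0],:a.shape[1]]=a;c[:b.shape[0],a.shape[1]:]=b
cv2.imwrite("pics/c.png",c[:,:,::-1]);print(c.shape)
# board outline by color in top
P=s["pixels"].astype(int); sat=P.max(2)-P.min(2)
m=((sat<28)&(P.mean(2)>80)).astype(np.uint8); w=np.zeros_like(m); w[90:225,195:290]=m[90:225,195:290]
w=cv2.morphologyEx(w,cv2.MORPH_CLOSE,np.ones((9,9)))
q,_=cv2.findContours(w,cv2.RETR_EXTERNAL,cv2.CHAIN_APPROX_NONE); q=max(q,key=cv2.contourArea)[:,0,:]
r=cv2.minAreaRect(unproj(s,q,0.025)[:,:2].astype(np.float32)); print("board",r)
# coloured things
hsv=cv2.cvtColor(s["pixels"],cv2.COLOR_RGB2HSV)
def blob(n,lo,hi,z,box=(96,220,200,285)):
    mm=cv2.inRange(hsv,lo,hi);k=np.zeros_like(mm);y0,y1,x0,x1=box;k[y0:y1,x0:x1]=mm[y0:y1,x0:x1]
    N,_,st,ce=cv2.connectedComponentsWithStats(k)
    for i in range(1,N):
        if st[i,4]>2: print(n,st[i,4],ce[i].round(1),unproj(s,ce[i],z)[0].round(4))
blob("blue",(105,110,40),(130,255,255),.033);blob("green",(40,60,30),(85,255,255),.041);blob("red",(0,120,60),(8,255,255),.041,(110,140,210,235))
mm=cv2.inRange(hsv,(95,80,80),(115,255,255));mm[:,:300]=0;mm[:,385:]=0;mm[:100]=0;mm[220:]=0
q,_=cv2.findContours(mm,cv2.RETR_EXTERNAL,cv2.CHAIN_APPROX_NONE); q=max(q,key=cv2.contourArea)[:,0,:]
print("tile",cv2.minAreaRect(unproj(s,q,0.01)[:,:2].astype(np.float32)))
```

```text
(595, 798, 3)
board ((0.5449034571647644, 0.11634084582328796), (0.12670062482357025, 0.29039958119392395), 82.93376922607422)
blue 8 [234.9 176.4] [0.4913 0.1532 0.033 ]
blue 14 [245.9 177.3] [0.488  0.1244 0.033 ]
green 7 [245.  123.7] [0.6305 0.1233 0.041 ]
red 10 [218.5 127.2] [0.6232 0.1936 0.041 ]
tile ((0.5330423712730408, -0.13159716129302979), (0.23443518579006195, 0.1347522735595703), 9.478379249572754)
```

View pics/c.png

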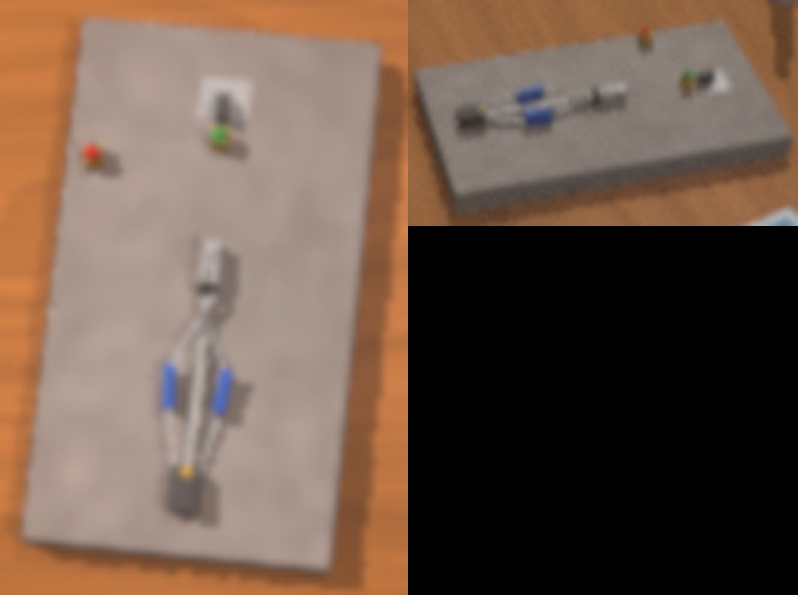

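Top crop: the steel/blue tweezers lie on the board, dark block at crop (186,492), jaw tips at (211,240). The green setting is at (220,137) with the dark post directly behind it at (222,105), and the red setting is at (92,155). The choice holds.

```bash
cat > m.py <<'E'
from h import *
s=cams.snapshot("top")
f=lambda p:np.array(p,float)/4.8+[200,96]-.4
C=unproj(s,f([(83,20),(380,42),(330,570),(25,540)]),.025)[:,:2]
print("corners",C.round(4),"sides",[np.linalg.norm(C[i]-C[i-1]).round(4) for i in range(4)])
ux=(C[0]-C[3])+(C[1]-C[2]); yb=np.arctan2(ux[1],ux[0]); c=C.mean(0)
print("board c",c.round(4),"yaw deg",np.degrees(yb).round(2))
Rb=np.array([[np.cos(yb),-np.sin(yb)],[np.sin(yb),np.cos(yb)]])
for n,p,z in[("block",(186,493),.041),("pads",(196,389),.040),("padL",(169,388),.040),("padR",(223,391),.040),("throat",(207,289),.039),("tip",(211,240),.039),("green",(220,137),.040),("red",(92,155),.040),("post",(223,105),.037)]:
    X=unproj(s,f([p]),z)[0,:2]; print(n,X.round(4),"in board mm",((X-c)@Rb*1000).round(1))
E
python3 m.py
```

```text
corners [[0.7058 0.1988]
 [0.6874 0.0315]
 [0.3901 0.0688]
 [0.4111 0.2339]] sides [np.float64(0.2968), np.float64(0.1682), np.float64(0.2996), np.float64(0.1664)]
board c [0.5486 0.1332] yaw deg -6.97
block [0.4322 0.1449] in board mm [-117.    -2.6]
pads [0.4888 0.1384] in board mm [-60.   -2.2]
padL [0.4898 0.1529] in board mm [-60.8  12.4]
padR [0.4873 0.1238] in board mm [-59.7 -16.8]
throat [0.5442 0.1313] in board mm [-4.2 -2.5]
tip [0.5715 0.1285] in board mm [23.3 -1.9]
green [0.6296 0.1223] in board mm [81.7 -1.1]
red [0.6216 0.193 ] in board mm [65.2 68.2]
post [0.6489 0.1203] in board mm [101.1  -0.7]
```

Request:
step_arm:
  series:
    - [0.3, -60, -38, 0, -2]
    - [0.3, -120, -75, 10, -4]
    - [0.3, -180, -113, 20, -6]
    - [0.3, -240, -151, 30, -8]
    - [0.3, -300, -188, 40, -10]
    - [0.3, -360, -226, 50, -12]
    - [0.3, -419, -263, 60, -12]
    - [0.3, -419, -263, 60, -12]
    - [0.3, -419, -263, 60, -12]
    - [0.3, -419, -263, 60, -12]
    - [0.3, -419, -263, 60, -12]

```text
time: 2.42
tool_pos: [0.4882, 0.1395, 0.1248]
ee_rot: [3.141, 0.001, 3.028]
wrist_force: [0.5, -0.4, 0.2]
width: 0.0612
```

Request:
step_arm:
  series:
    - [0.3, 0, -1, 30, 0]
    - [0.3, 0, -1, 55, 0]
    - [0.3, 0, -1, 75, 0]
    - [0.3, 0, -1, 87, 0]
    - [0.3, 0, -1, 93, 0]
    - [0.3, 0, -1, 96, 0]
    - [0.3, 0, -1, 96, 0]
    - [0.3, 0, -1, 96, 0]

```text
time: 3.42
tool_pos: [0.4892, 0.1374, 0.0291]
ee_rot: [3.141, 0.001, 3.026]
wrist_force: [-0.1, 1.3, -0.2]
width: 0.0609
```

Run:
```python
from h import *
o=robot.get_obs();print(o["tool_pos"].round(4),o["wrist_force"].round(2),o["width"])
s=cams.snapshot("top"); d=cams.snapshot("side")
for q in(s,d):
  print(proj(q,o["tool_pos"]).round(1))
  for l in("tweezers_handles","tweezers_block","throat","setting"):
    for e in models.pinpoint(q,l)[:3]: print(l,round(e["p"],2),np.round(e["position"],3))
a=cv2.resize(s["pixels"][96:220,200:285],None,fx=4.8,fy=4.8,interpolation=cv2.INTER_CUBIC)
b=cv2.resize(d["pixels"][130:218,245:345],None,fx=3.9,fy=3.9,interpolation=cv2.INTER_CUBIC)
c=np.zeros((a.shape[0],798,3),np.uint8); c[:,:a.shape[1]]=a;c[:b.shape[0],a.shape[1]:]=b
cv2.imwrite("pics/d.png",c[:,:,::-1])
```

```text
[0.4892 0.1374 0.0291] [-0.05  1.3  -0.17] 0.060885887204545214
[[241.  177.3]]
tweezers_handles 0.69 [ 0.23  -0.29   0.006]
tweezers_handles 0.63 [0.485 0.141 0.033]
tweezers_handles 0.62 [0.272 0.499 0.008]
tweezers_block 0.77 [ 0.273 -0.249  0.005]
tweezers_block 0.49 [0.439 0.144 0.034]
[[277.2 187.9]]
tweezers_handles 0.63 [ 0.532 -0.131 -0.001]
tweezers_handles 0.61 [0.275 0.497 0.006]
tweezers_handles 0.57 [ 0.23  -0.298  0.01 ]
tweezers_block 0.7 [0.215 0.517 0.009]
tweezers_block 0.68 [ 0.269 -0.25   0.004]
tweezers_block 0.55 [0.435 0.146 0.035]
throat 0.3 [0.49  0.139 0.028]
setting 0.29 [ 0.549  0.128 -0.002]
```

View pics/d.png

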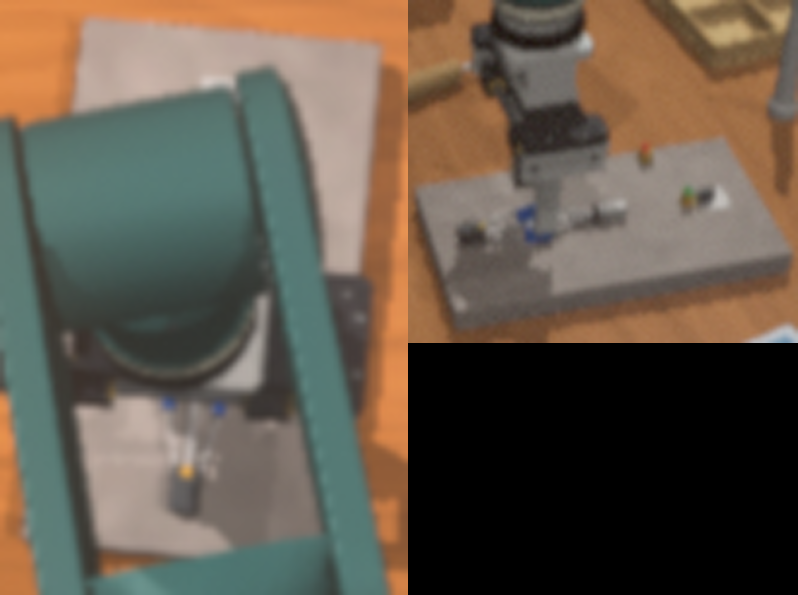

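The side view shows the fingers straddling the blue pads at crop (540,225), and nothing has moved. Squeezing now.

Request:
step_arm:
  series:
    - [-0.1, 0, 0, 0, 0]
    - [-0.3, 0, 0, 0, 0]
    - [-0.5, 0, 0, 0, 0]
    - [-0.6, 0, 0, 0, 0]
    - [-0.6, 0, 0, 0, 0]
    - [-0.7, 0, 0, 0, 0]
    - [-0.7, 0, 0, 0, 0]
    - [-0.7, 0, 0, 0, 0]

```text
time: 4.92
tool_pos: [0.4886, 0.1373, 0.0284]
ee_rot: [3.141, 0.0, 3.026]
wrist_force: [0.2, -0.0, -0.5]
width: 0.0138
```

Width 13.8 mm is less than the 23 mm expected over the fully squeezed pads, so I need to look.

```bash
cat > v.py <<'E'
from h import *
import sys
o=robot.get_obs();print(o["tool_pos"].round(4),o["wrist_force"].round(2),o["width"],o["time"])
s=cams.snapshot("top"); d=cams.snapshot("side")
a=cv2.resize(s["pixels"][96:220,200:285],None,fx=4.8,fy=4.8,interpolation=cv2.INTER_CUBIC)
b=cv2.resize(d["pixels"][160:210,248:342],None,fx=4.15,fy=4.15,interpolation=cv2.INTER_CUBIC)
b2=cv2.resize(d["pixels"][165:205,250:300],None,fx=7.8,fy=7.8,interpolation=cv2.INTER_CUBIC)
c=np.zeros((a.shape[0],798,3),np.uint8); c[:,:a.shape[1]]=a;c[:b.shape[0],a.shape[1]:a.shape[1]+b.shape[1]]=b[:,:798-a.shape[1]]
c[215:215+b2.shape[0],a.shape[1]:a.shape[1]+b2.shape[1]]=b2
cv2.imwrite("pics/"+sys.argv[1],c[:,:,::-1])
E
python3 v.py e.png
```

```text
[0.4886 0.1373 0.0284] [ 0.2  -0.01 -0.48] 0.013794402592860931 4.925
```

View pics/e.png

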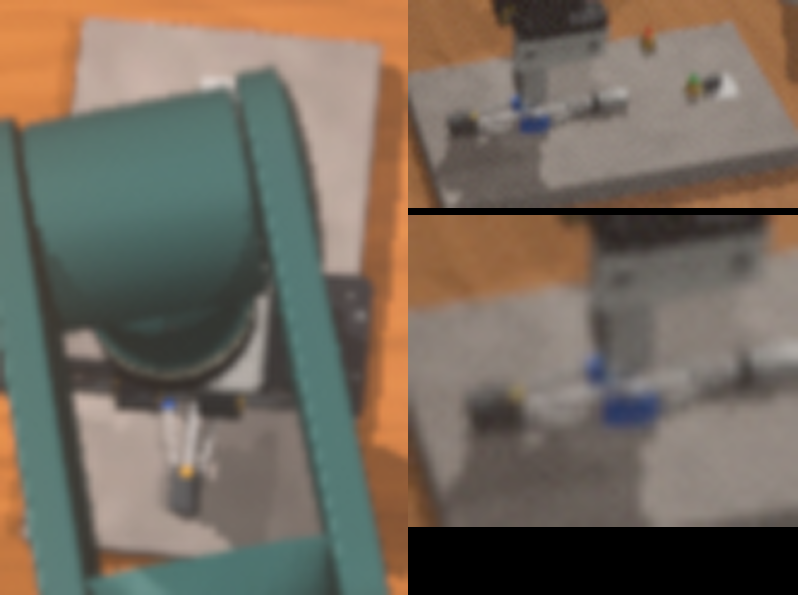

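Run:
```python
from h import *
o=robot.get_obs();t=o["tool_pos"];d=cams.snapshot("side")
y=np.radians(-6.7);X=np.array([np.cos(y),np.sin(y),0]);Y=np.array([-np.sin(y),np.cos(y),0]);Z=np.array([0,0,1])
k=10;x0,y0=250,160
im=cv2.resize(d["pixels"][160:205,250:300],None,fx=k,fy=k,interpolation=cv2.INTER_CUBIC)
im=np.hstack([im,im.copy()])[:, :]
im=cv2.resize(im,(800,int(im.shape[0]*.8)));k=8
def box(lo,hi,org,col):
    P=[org+a*X+b*Y+c*Z for a in(lo[0],hi[0]) for b in(lo[1],hi[1]) for c in(lo[2],hi[2])]
    p=((proj(d,np.array(P))-[x0,y0]+.5)*k).astype(int)
    for i in range(8):
        for b in(1,2,4):
            if not i&b: cv2.line(im,tuple(map(int,p[i])),tuple(map(int,p[i|b])),col,1)
w=.0069
box((-.008,w,0),(.008,w+.012,.04),t,(255,255,0));box((-.008,-w-.012,0),(.008,-w,.04),t,(255,0,0))
T=np.array([.489,.138,.025])
box((-.012,-.017,.001),(.012,-.013,.015),T,(0,255,0));box((-.012,.013,.001),(.012,.017,.015),T,(0,255,0));box((-.068,-.008,0),(-.044,.008,.016),T,(0,255,255))
cv2.imwrite("pics/f.png",im[:,:,::-1]);print(im.shape)
```

```text
(360, 800, 3)
```

View pics/f.png

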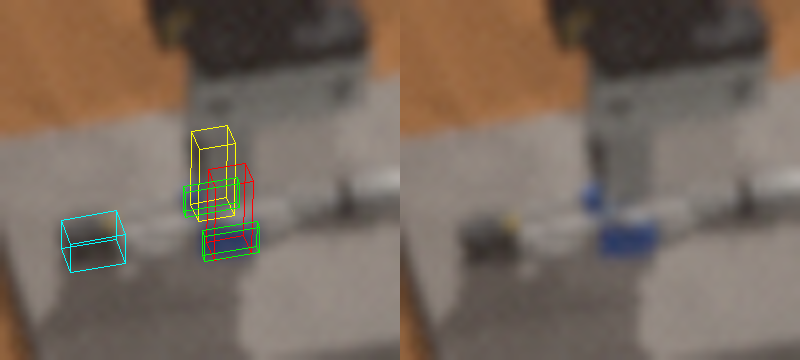

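```bash
cat > ov.py <<'E'
from h import *
import sys
o=robot.get_obs();t=o["tool_pos"];d=cams.snapshot("side")
y=o["ee_rot"][2]-np.pi;X=np.array([np.cos(y),np.sin(y),0]);Y=np.array([-np.sin(y),np.cos(y),0]);Z=np.array([0,0,1])
k=6.5;x0,y0,x1,y1=250,118,311,208
im=cv2.resize(d["pixels"][y0:y1,x0:x1],None,fx=k,fy=k,interpolation=cv2.INTER_CUBIC); W=im.shape[1]
im=np.hstack([im,im])
def box(lo,hi,org,col):
    P=[org+a*X+b*Y+c*Z for a in(lo[0],hi[0]) for b in(lo[1],hi[1]) for c in(lo[2],hi[2])]
    p=((proj(d,np.array(P))-[x0,y0]+.5)*k).astype(int)
    for i in range(8):
        for b in(1,2,4):
            if not i&b: cv2.line(im,tuple(map(int,p[i])),tuple(map(int,p[i|b])),col,1)
w=o["width"]/2;print(t.round(4),w)
box((-.008,w,0),(.008,w+.0125,.097),t,(255,255,0));box((-.008,-w-.0125,0),(.008,-w,.097),t,(255,0,0))
box((-.0375,-.0885,.097),(.0375,.0885,.15),t,(255,0,255))
im[:,W:]=im[:,W:]
cv2.imwrite("pics/"+sys.argv[1],im[:,:,::-1]);print(im.shape)
E
python3 ov.py g.png
```

```text
[0.4886 0.1373 0.0284] 0.007003686609150096
(585, 792, 3)
```

View pics/g.png

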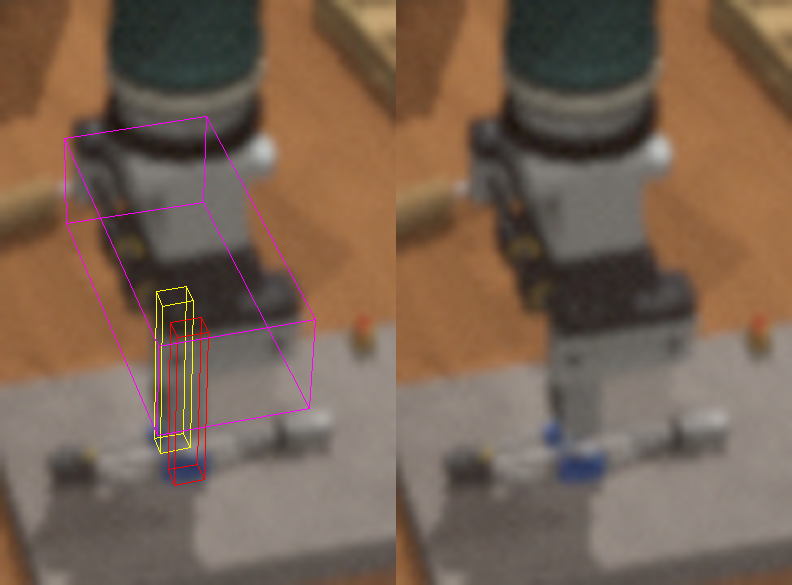

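Request:
step_arm:
  series:
    - [-0.7, 0, 0, -15, 0]
    - [-0.7, 0, 0, -35, 0]
    - [0.3, 0, 0, -60, 0]
    - [0.3, 0, 0, -60, 0]
    - [0.3, 0, 0, -60, 0]
    - [0.3, 0, 0, -60, 0]

```text
time: 5.88
tool_pos: [0.4877, 0.1372, 0.0871]
ee_rot: [-3.141, -0.002, 3.026]
wrist_force: [0.3, 0.9, -0.1]
width: 0.0508
```

```bash
python3 ov.py i.png
```

```text
[0.4877 0.1372 0.0871] 0.025388198352760308
(585, 792, 3)
```

View pics/i.png

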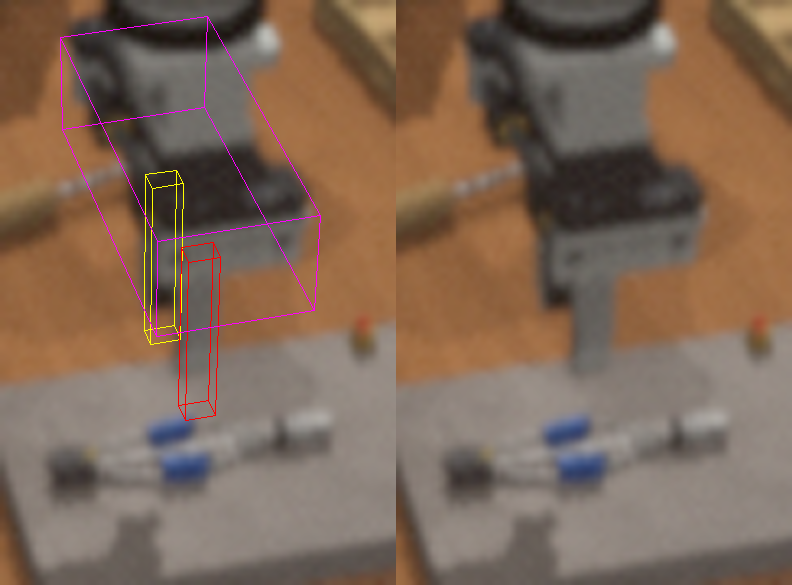

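Run:
```python
from h import *
s=cams.snapshot("top");d=cams.snapshot("side")
y=np.radians(-6.6);X=np.array([np.cos(y),np.sin(y),0]);Y=np.array([-np.sin(y),np.cos(y),0])
t=np.array([.4892,.1374,.0291])
for off in(0,.025):
  for z in(.097,.15):
    P=[t+[0,0,z+off]+a*X+b*Y for a,b in((.0375,-.0885),(-.0375,-.0885),(-.0375,.0885))]
    print(off,z,((proj(s,P)-[200,96]+.4)*4.8).round())
t=robot.get_obs()["tool_pos"]; w=.0254
for off in(0,.01,.015,.02,.025,.03):
  P=[t+[0,0,off]+a*X+b*Y for a,b in((-.008,-w-.0125),(.008,-w-.0125),(-.008,w+.0125))]
  print(off,((proj(d,P)-[250,118]+.5)*6.5+[396,0]).round())
# edges: column profile of finger
g=cv2.cvtColor(d["pixels"],cv2.COLOR_RGB2HSV)
for v in range(166,182): print(v,d["pixels"][v,276:286].sum(1)//3)
```

```text
0 0.097 [[372. 298.]
 [360. 445.]
 [  5. 415.]]
0 0.15 [[376. 273.]
 [363. 428.]
 [-11. 396.]]
0.025 0.097 [[374. 286.]
 [361. 437.]
 [ -2. 406.]]
0.025 0.15 [[377. 260.]
 [364. 419.]
 [-19. 386.]]
0 [[582. 420.]
 [612. 415.]
 [541. 330.]]
0.01 [[582. 405.]
 [613. 399.]
 [541. 315.]]
0.015 [[582. 397.]
 [613. 391.]
 [541. 307.]]
0.02 [[582. 389.]
 [614. 384.]
 [541. 299.]]
0.025 [[582. 381.]
 [614. 376.]
 [541. 291.]]
0.03 [[583. 373.]
 [614. 368.]
 [541. 283.]]
166 [ 99  90  92  95  92  95  96  98  98 100]
167 [102  91  92  92  92  95  97 100 101  98]
168 [102  91  86  93  95  97  94  98 100 101]
169 [ 99  89  90  96  98  98  98 100 102 101]
170 [102  90  94 103 104 102 105 107 107 105]
171 [101  92  95 107 106 106 110 114 111 110]
172 [103  95 100 107 110 110 113 117 118 118]
173 [111 101 106 108 108 112 112 116 118 120]
174 [117 106 112 111 107 107 106 112 120 121]
175 [120 111 117 113 107 107 111 118 122 125]
176 [128 119 121 119 119 116 117 120 124 124]
177 [134 126 126 127 124 123 123 126 124 124]
178 [137 133 130 131 130 128 128 125 125 123]
179 [138 136 136 133 132 130 128 128 127 126]
180 [140 138 137 133 128 129 128 127 125 123]
181 [139 137 134 126 130 128 127 126 126 127]
```

The fingers in the picture end about 25 mm higher than the reported TCP. That fits the closure with no contact: they passed over the pads. I'll descend again, watching the force.

Request:
step_arm:
  series:
    - [0.3, 0, 0, 30, 0]
    - [0.3, 0, 0, 55, 0]
    - [0.3, 0, 0, 65, 0]
    - [0.3, 0, 0, 70, 0]
    - [0.3, 0, 0, 72, 0]
    - [0.3, 0, 0, 74, 0]
    - [0.3, 0, 0, 74, 0]

```text
time: 6.9
tool_pos: [0.489, 0.1374, 0.0149]
ee_rot: [3.141, 0.001, 3.026]
wrist_force: [-0.5, -0.3, 0.1]
width: 0.0611
```

Request:
step_arm:
  series:
    - [0.3, 0, 0, 2, 0]
    - [0.3, 0, 0, 4, 0]
    - [0.3, 0, 0, 6, 0]
    - [0.3, 0, 0, 7, 0]
    - [0.3, 0, 0, 7, 0]

```text
time: 7.52
tool_pos: [0.4885, 0.1373, 0.0072]
ee_rot: [3.142, -0.0, 3.026]
wrist_force: [0.4, -0.4, 1.2]
width: 0.0609
```

Request:
step_arm:
  series:
    - [0.3, 0, 0, 1, 0]
    - [0.3, 0, 0, 1.5, 0]
    - [0.3, 0, 0, 1.5, 0]

```text
time: 7.9
tool_pos: [0.4886, 0.1373, 0.0059]
ee_rot: [3.142, -0.0, 3.026]
wrist_force: [0.3, 0.1, -1.0]
width: 0.061
```

Request:
step_arm:
  series:
    - [0.3, 0, 0, 1, 0]
    - [0.3, 0, 0, 2, 0]
    - [0.3, 0, 0, 2, 0]

```text
time: 8.28
tool_pos: [0.4886, 0.1373, 0.0042]
ee_rot: [3.141, 0.0, 3.026]
wrist_force: [-1.0, 0.4, 2.6]
width: 0.0613
```

Request:
step_arm:
  series:
    - [0.3, 0, 0, 0.5, 0]
    - [0.3, 0, 0, 1, 0]
    - [0.3, 0, 0, 1, 0]

```text
time: 8.65
tool_pos: [0.4887, 0.1373, 0.0041]
ee_rot: [3.142, 0.0, 3.026]
wrist_force: [-3.0, -0.5, 7.5]
width: 0.0613
```

The fingertips touch the board at a reported z of 0.0042, so the real offset is 21 mm. Raising about 3 mm and squeezing.

Request:
step_arm:
  series:
    - [0.3, 0, 0, -3, 0]
    - [0.3, 0, 0, -3.5, 0]
    - [0.1, 0, 0, -3.5, 0]
    - [-0.1, 0, 0, -3.5, 0]
    - [-0.25, 0, 0, -3.5, 0]
    - [-0.35, 0, 0, -3.5, 0]
    - [-0.45, 0, 0, -3.5, 0]
    - [-0.55, 0, 0, -3.5, 0]
    - [-0.55, 0, 0, -3.5, 0]
    - [-0.55, 0, 0, -3.5, 0]

```text
time: 9.9
tool_pos: [0.4885, 0.1373, 0.0063]
ee_rot: [3.142, -0.0, 3.026]
wrist_force: [0.3, -0.6, -0.7]
width: 0.0219
```

```bash
python3 v.py j.png
```

```text
[0.4885 0.1373 0.0063] [ 0.32 -0.6  -0.66] 0.021856416395661063 9.9
```

View pics/j.png

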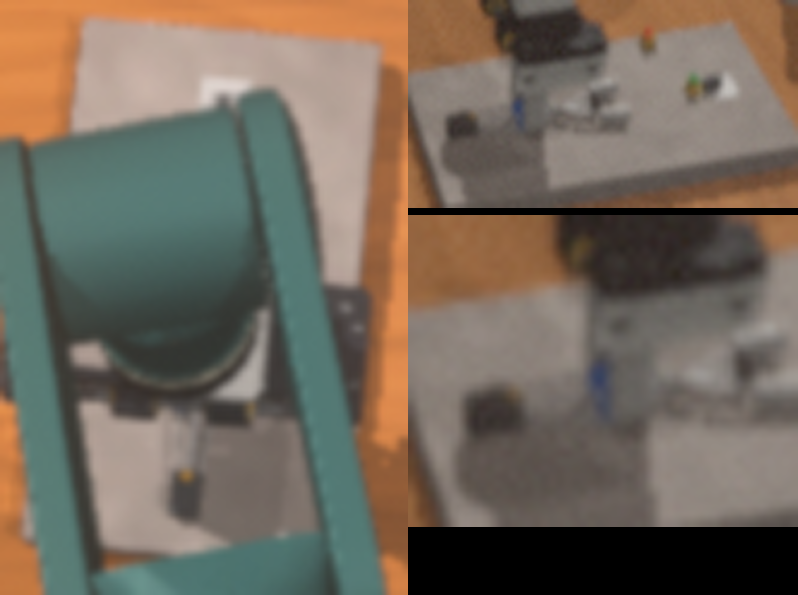

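The side view shows the jaws spread wide at crop (600,110), the pads between the fingers, and the block flat. Moving forward 65 mm along the board.

Request:
step_arm:
  series:
    - [-0.55, -5, 0, 0, 0]
    - [-0.55, -12, 0.5, 0, 0]
    - [-0.55, -20, 1, 0, 0]
    - [-0.55, -28, 1, 0, 0]
    - [-0.55, -36, 1, 0, 0]
    - [-0.55, -44, 1, 0, 0]
    - [-0.55, -52, 1, 0, 0]
    - [-0.55, -58, 1, 0, 0]
    - [-0.55, -62, 1, 0, 0]
    - [-0.55, -65, 1, 0, 0]
    - [-0.55, -65, 1, 0, 0]

```text
time: 11.38
tool_pos: [0.5534, 0.1308, 0.0064]
ee_rot: [3.142, 0.0, 3.026]
wrist_force: [-0.3, 0.1, -0.7]
width: 0.0221
```

```bash
cat > v2.py <<'E'
from h import *
import sys
o=robot.get_obs();print(o["tool_pos"].round(4),o["wrist_force"].round(2),o["width"],o["time"])
s=cams.snapshot("top"); d=cams.snapshot("side")
for l in("throat","setting","tweezers_block"):
  for q in(s,d):
    for e in models.pinpoint(q,l)[:3]:
        if .38<e["position"][0]<.7 and e["position"][1]>.05: print(l,round(e["p"],2),np.round(e["position"],3))
a=cv2.resize(s["pixels"][96:190,210:285],None,fx=5.3,fy=5.3,interpolation=cv2.INTER_CUBIC)
b=cv2.resize(d["pixels"][160:212,275:337],None,fx=6.4,fy=6.4,interpolation=cv2.INTER_CUBIC)
c=np.zeros((a.shape[0],a.shape[1]+b.shape[1],3),np.uint8); c[:,:a.shape[1]]=a;c[:b.shape[0],a.shape[1]:]=b
cv2.imwrite("pics/"+sys.argv[1],c[:,:,::-1]);print(c.shape)
E
python3 v2.py k.png
```

```text
[0.5534 0.1308 0.0064] [-0.34  0.09 -0.69] 0.022072899283180795 11.375
setting 0.63 [0.552 0.13  0.035]
tweezers_block 0.42 [0.5   0.136 0.036]
tweezers_block 0.68 [0.497 0.139 0.035]
(498, 795, 3)
```

View pics/k.png

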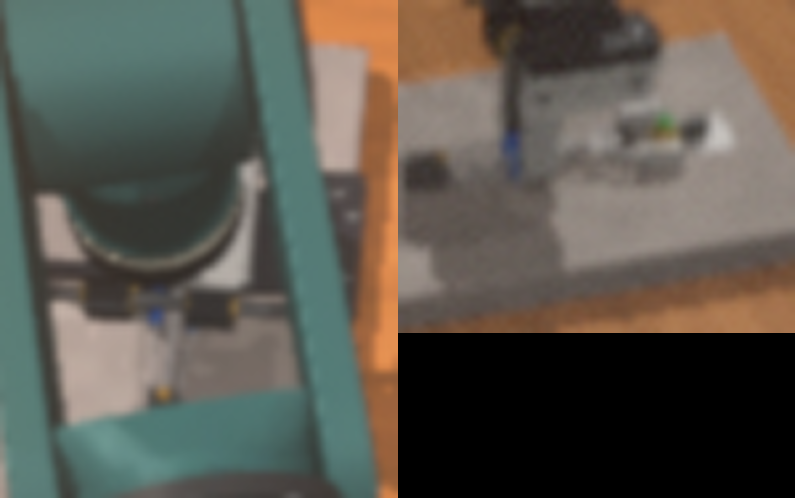

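The spread jaws straddle the setting (side crop (665,130)) and the stop is just behind it at (630,130). Closing the gap slowly.

Request:
step_arm:
  series:
    - [-0.55, -2, 0, 0, 0]
    - [-0.55, -4, 0, 0, 0]
    - [-0.55, -6, 0, 0, 0]
    - [-0.55, -8, 0, 0, 0]
    - [-0.55, -10, 0, 0, 0]
    - [-0.55, -11, 0, 0, 0]
    - [-0.55, -12, 0, 0, 0]
    - [-0.55, -13, 0, 0, 0]
    - [-0.55, -14, 0, 0, 0]
    - [-0.55, -14, 0, 0, 0]

```text
time: 13.02
tool_pos: [0.5672, 0.1292, 0.0064]
ee_rot: [3.141, 0.0, 3.026]
wrist_force: [0.3, 0.1, -1.2]
width: 0.022
```

Request:
step_arm:
  series:
    - [-0.55, -0.5, 0, 0, 0]
    - [-0.55, -1, 0, 0, 0]
    - [-0.55, -1, 0, 0, 0]

```text
time: 13.4
tool_pos: [0.5682, 0.1291, 0.0064]
ee_rot: [3.142, 0.0, 3.026]
wrist_force: [-0.2, 1.5, -0.3]
width: 0.0218
```

Request:
step_arm:
  series:
    - [-0.55, -0.5, 0, 0, 0]
    - [-0.55, -1, 0, 0, 0]
    - [-0.55, -1, 0, 0, 0]

```text
time: 13.78
tool_pos: [0.5692, 0.129, 0.0064]
ee_rot: [3.142, 0.0, 3.026]
wrist_force: [0.6, 0.3, -0.9]
width: 0.022
```

Request:
step_arm:
  series:
    - [-0.55, -0.5, 0, 0, 0]
    - [-0.55, -1, 0, 0, 0]
    - [-0.55, -1, 0, 0, 0]

```text
time: 14.15
tool_pos: [0.5702, 0.1289, 0.0064]
ee_rot: [3.141, 0.0, 3.026]
wrist_force: [0.1, -1.0, -0.6]
width: 0.0217
```

Request:
step_arm:
  series:
    - [-0.55, -0.3, 0, 0, 0]
    - [-0.55, -0.7, 0, 0, 0]
    - [-0.55, -0.7, 0, 0, 0]

```text
time: 14.52
tool_pos: [0.5709, 0.1288, 0.0064]
ee_rot: [3.142, 0.0, 3.026]
wrist_force: [-0.4, -0.3, -0.5]
width: 0.022
```

Request:
step_arm:
  series:
    - [-0.55, -0.3, 0, 0, 0]
    - [-0.55, -0.7, 0, 0, 0]
    - [-0.55, -0.7, 0, 0, 0]

```text
time: 14.9
tool_pos: [0.5716, 0.1287, 0.0064]
ee_rot: [3.141, 0.0, 3.026]
wrist_force: [0.0, -0.2, -1.0]
width: 0.0216
```

Request:
step_arm:
  series:
    - [-0.55, -0.3, 0, 0, 0]
    - [-0.55, -0.7, 0, 0, 0]
    - [-0.55, -0.7, 0, 0, 0]

```text
time: 15.28
tool_pos: [0.5723, 0.1287, 0.0064]
ee_rot: [3.141, 0.0, 3.026]
wrist_force: [-0.0, -0.2, -0.2]
width: 0.0221
```

Request:
step_arm:
  series:
    - [-0.55, -0.3, 0, 0, 0]
    - [-0.55, -0.7, 0, 0, 0]
    - [-0.55, -0.7, 0, 0, 0]

```text
time: 15.65
tool_pos: [0.573, 0.1286, 0.0064]
ee_rot: [3.141, 0.0, 3.026]
wrist_force: [0.8, 0.2, -0.3]
width: 0.0219
```

Request:
step_arm:
  series:
    - [-0.55, -0.3, 0, 0, 0]
    - [-0.55, -0.7, 0, 0, 0]
    - [-0.55, -0.7, 0, 0, 0]

```text
time: 16.02
tool_pos: [0.5737, 0.1285, 0.0064]
ee_rot: [3.142, 0.0, 3.026]
wrist_force: [-0.2, -0.3, -0.4]
width: 0.0223
```

Request:
step_arm:
  series:
    - [-0.55, -0.3, 0, 0, 0]
    - [-0.55, -0.7, 0, 0, 0]
    - [-0.55, -0.7, 0, 0, 0]

```text
time: 16.4
tool_pos: [0.5744, 0.1284, 0.0064]
ee_rot: [3.141, 0.0, 3.026]
wrist_force: [0.0, 0.4, -0.7]
width: 0.022
```

Request:
step_arm:
  series:
    - [-0.55, -0.3, 0, 0, 0]
    - [-0.55, -0.7, 0, 0, 0]
    - [-0.55, -0.7, 0, 0, 0]

```text
time: 16.77
tool_pos: [0.5751, 0.1283, 0.0064]
ee_rot: [3.142, 0.0, 3.026]
wrist_force: [-0.1, -0.4, -0.6]
width: 0.0219
```

Request:
step_arm:
  series:
    - [-0.55, -0.3, 0, 0, 0]
    - [-0.55, -0.7, 0, 0, 0]
    - [-0.55, -0.7, 0, 0, 0]

```text
time: 17.15
tool_pos: [0.5753, 0.1282, 0.0063]
ee_rot: [-3.142, -0.001, 3.026]
wrist_force: [-1.7, 0.4, -0.0]
width: 0.0215
```

Request:
step_arm:
  series:
    - [-0.55, -0.3, 0, 0, 0]
    - [-0.55, -0.7, 0, 0, 0]
    - [-0.55, -0.7, 0, 0, 0]

```text
time: 17.52
tool_pos: [0.5754, 0.1282, 0.0063]
ee_rot: [-3.141, -0.002, 3.026]
wrist_force: [-4.4, -0.7, 3.3]
width: 0.0216
```

In contact at about 4.4 N with the post behind it. Holding for a moment.

Request:
step_arm:
  series:
    - [-0.55, -0.1, 0, 0, 0]
    - [-0.55, -0.1, 0, 0, 0]
    - [-0.55, -0.1, 0, 0, 0]
    - [-0.55, -0.1, 0, 0, 0]

```text
time: 18.02
tool_pos: [0.5754, 0.1283, 0.0063]
ee_rot: [-3.141, -0.002, 3.026]
wrist_force: [-5.9, 0.9, 3.3]
width: 0.0216
```

Request:
step_arm:
  series:
    - [-0.55, 0.4, 0, 0, 0]
    - [-0.45, 0.4, 0, 0, 0]
    - [-0.35, 0.4, 0, 0, 0]
    - [-0.25, 0.4, 0, 0, 0]
    - [-0.1, 0.4, 0, 0, 0]
    - [0.1, 0.4, 0, 0, 0]
    - [0.3, 0.4, 0, 0, 0]
    - [0.3, 0.4, 0, 0, 0]
    - [0.3, 0.4, 0, 0, 0]
    - [0.3, 0.4, 0, 0, 0]

```text
time: 19.27
tool_pos: [0.5762, 0.1282, 0.0064]
ee_rot: [3.141, 0.0, 3.026]
wrist_force: [-0.5, 0.8, 0.2]
width: 0.0613
```

Request:
step_arm:
  series:
    - [0.3, 0, 0, -20, 0]
    - [0.3, 0, 0, -45, 0]
    - [0.3, 0, 0, -70, 0]
    - [0.3, 60, 0, -70, 0]
    - [0.3, 110, 0, -70, 0]
    - [0.3, 110, 0, -70, 0]
    - [0.3, 110, 0, -70, 0]

```text
time: 20.15
tool_pos: [0.4678, 0.1409, 0.077]
ee_rot: [3.141, 0.002, 3.026]
wrist_force: [0.1, -0.4, 0.4]
width: 0.0616
```

```bash
cat > v3.py <<'E'
from h import *
import sys
o=robot.get_obs();print(o["tool_pos"].round(4),o["ee_rot"].round(3),o["wrist_force"].round(2),o["width"],o["time"])
s=cams.snapshot("top"); d=cams.snapshot("side")
for l in("throat","setting","tweezers","tweezers_block","tweezers_handles"):
  for q in(s,d):
    for e in models.pinpoint(q,l)[:4]:
        if .38<e["position"][0]<.72 and e["position"][1]>-.25 and e["position"][1]<.3: print(l,round(e["p"],2),np.round(e["position"],3))
b=cv2.resize(d["pixels"][160:212,265:337],None,fx=5.5,fy=5.5,interpolation=cv2.INTER_CUBIC)
a=cv2.resize(s["pixels"][96:205,210:285],None,fx=5.3,fy=5.3,interpolation=cv2.INTER_CUBIC)
c=np.zeros((a.shape[0],a.shape[1]+b.shape[1],3),np.uint8); c[:,:a.shape[1]]=a;c[:b.shape[0],a.shape[1]:]=b
cv2.imwrite("pics/"+sys.argv[1],c[:,:,::-1]);print(c.shape)
E
python3 v3.py l.png
```

```text
[0.4678 0.1409 0.077 ] [3.141e+00 2.000e-03 3.026e+00] [ 0.05 -0.36  0.37] 0.061637452073933424 20.15
tweezers 0.45 [0.574 0.131 0.025]
tweezers_block 0.52 [0.517 0.133 0.036]
tweezers_handles 0.78 [0.571 0.13  0.032]
tweezers_handles 0.24 [0.577 0.13  0.027]
(578, 794, 3)
```

View pics/l.png

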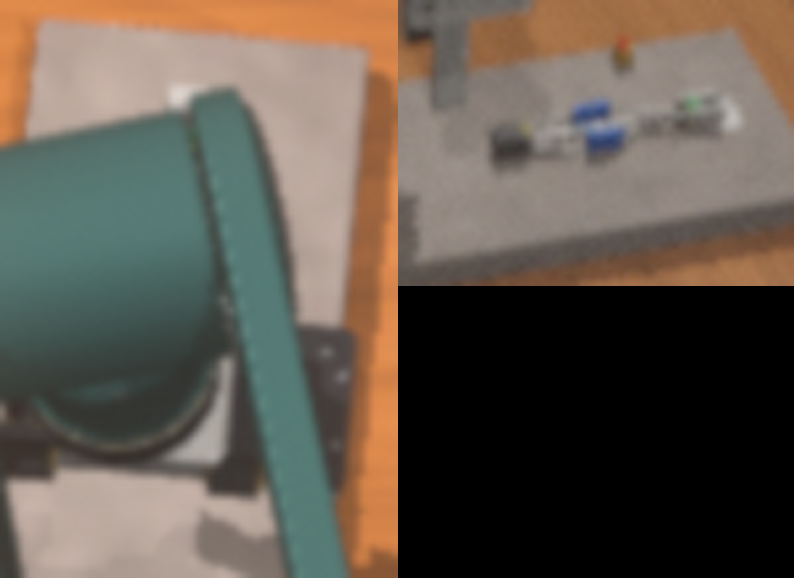

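The setting is held by the closed jaws (green at side crop (690,103)) and the tweezers lie flat, with the block at (511,142). Gripping the block next.

Request:
step_arm:
  series:
    - [0.0, -54, 0, 0, 0]
    - [0.0, -54, 0, 20, 0]
    - [0.0, -54, 0, 45, 0]
    - [0.0, -54, 0, 60, 0]
    - [0.0, -54, 0, 68, 0]
    - [0.0, -54, 0, 70.5, 0]
    - [0.0, -54, 0, 70.5, 0]
    - [-0.3, -54, 0, 70.5, 0]
    - [-0.5, -54, 0, 70.5, 0]
    - [-0.6, -54, 0, 70.5, 0]
    - [-0.7, -54, 0, 70.5, 0]
    - [-0.75, -54, 0, 70.5, 0]
    - [-0.75, -54, 0, 70.5, 0]

```text
time: 22.38
tool_pos: [0.5206, 0.1347, 0.0061]
ee_rot: [3.141, 0.0, 3.026]
wrist_force: [-0.3, 0.0, 0.4]
width: 0.0153
```

Request:
step_arm:
  series:
    - [-0.9, 0, 0, 0, 0]
    - [-0.9, 0, 0, 0, 0]
    - [-0.9, 0, 0, -2, 0]
    - [-0.9, 0, 0, -5, 0]
    - [-0.9, 0, 0, -10, 0]
    - [-0.9, 0, 0, -16, 0]
    - [-0.9, 0, 0, -23, 0]
    - [-0.9, 0, 0, -30, 0]
    - [-0.9, 0, 0, -30, 0]
    - [-0.9, 0, 0, -30, 0]
    - [-0.9, 0, 0, -30, 0]

```text
time: 23.75
tool_pos: [0.5202, 0.1346, 0.0355]
ee_rot: [-3.142, -0.001, 3.026]
wrist_force: [0.2, 0.3, -1.1]
width: 0.0161
```

```bash
python3 v3.py m.png
python3 - <<'E'
from h import *
d=cams.snapshot("side");s=cams.snapshot("top")
for q in(s,d):
  hsv=cv2.cvtColor(q["pixels"],cv2.COLOR_RGB2HSV)
  for n,lo,hi in(("blue",(105,110,40),(130,255,255)),("green",(45,60,30),(80,255,255))):
    N,_,st,ce=cv2.connectedComponentsWithStats(cv2.inRange(hsv,lo,hi))
    for i in range(1,N):
        if 230<ce[i][0]<340 and 100<ce[i][1]<200 and st[i,4]>2: print(n,st[i,4],ce[i].round(1))
t=robot.get_obs()["tool_pos"]
b=np.array([.5204,.1352,t[2]+.021-.0025]);u=np.array([.9933,-.1153,0]);p=np.array([.1153,.9933,0])
for n,x in(("stone",[119,0,17]),("padN",[56,-17,8]),("padF",[56,17,8]),("jaw",[139,0,14])):
  print(n,proj(s,b+x[0]/1e3*u+x[1]/1e3*p+[0,0,x[2]/1e3]).round(1),proj(d,b+x[0]/1e3*u+x[1]/1e3*p+[0,0,x[2]/1e3]).round(1))
E
```

```text
[0.5202 0.1346 0.0355] [-3.142e+00 -1.000e-03  3.026e+00] [ 0.24  0.34 -1.09] 0.016073668999154002 23.75
tweezers 0.48 [0.577 0.13  0.054]
tweezers_block 0.73 [0.518 0.135 0.063]
tweezers_handles 0.76 [0.572 0.13  0.06 ]
(578, 794, 3)
blue 7 [299.9 173.4]
blue 5 [302.2 178.2]
green 5 [297.2 106.2]
green 4 [287.8 107.5]
green 5 [294.4 110. ]
green 5 [284.8 110.4]
green 5 [295.4 116.2]
stone [[245.2 117.1]] [[319.7 170.7]]
padN [[249.6 142.1]] [[303.6 178.9]]
padF [[236.4 141. ]] [[300.4 172.8]]
jaw [[245.9 110.1]] [[325.1 170.5]]
```

View pics/m.png

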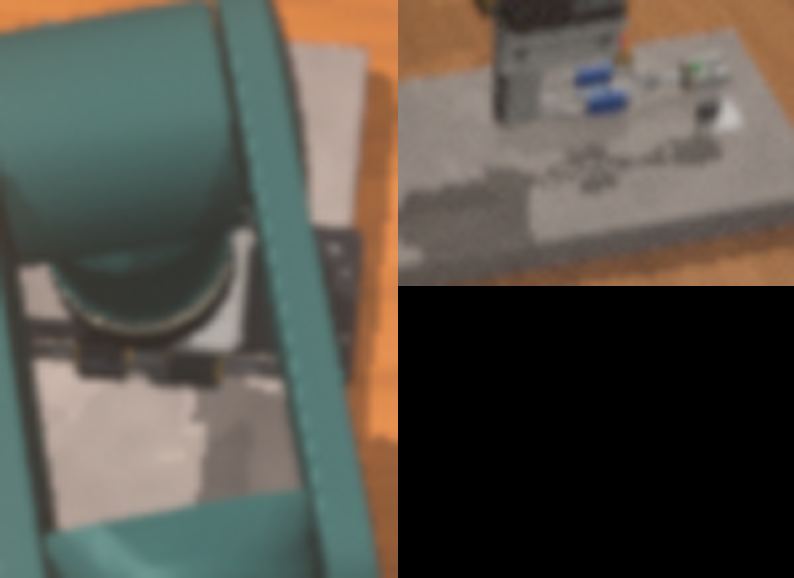

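The side view shows the tweezers level in the air with the setting between the jaws and off the board. Blue pads are within 1 px of where they should be. Carrying them to the tile.

Request:
step_arm:
  series:
    - [-0.9, 0, 0, -10, 0]
    - [-0.9, 0, 0, -25, 0]
    - [-0.9, 2, -10, -40, 0]
    - [-0.9, 3, -30, -40, 0]
    - [-0.9, 5, -55, -40, 0]
    - [-0.9, 7, -80, -40, 0]
    - [-0.9, 8, -105, -40, 0]
    - [-0.9, 10, -130, -40, 0]
    - [-0.9, 12, -155, -40, 0]
    - [-0.9, 13, -180, -40, 0]
    - [-0.9, 15, -205, -40, 0]
    - [-0.9, 16, -230, -40, 0]
    - [-0.9, 17, -250, -40, 0]
    - [-0.9, 17, -260, -40, 0]
    - [-0.9, 17, -263, -40, 0]
    - [-0.9, 17, -263, -40, 0]
    - [-0.9, 17, -263, -40, 0]

```text
time: 26.58
tool_pos: [0.4734, -0.1241, 0.0758]
ee_rot: [3.141, -0.0, 3.027]
wrist_force: [0.1, -0.2, -0.9]
width: 0.0157
```

Run:
```python
from h import *
o=robot.get_obs();t=o["tool_pos"];print(t.round(4),o["ee_rot"].round(3),o["wrist_force"].round(2),o["width"])
d=cams.snapshot("side")
for l in("tweezers","tweezers_block","tweezers_handles","setting","throat"):
    for e in models.pinpoint(d,l)[:4]:
        if .38<e["position"][0]<.72: print(l,round(e["p"],2),np.round(e["position"],3))
b=t+[0,0,.021-.0022];u=np.array([.9933,-.1153,0]);p=np.array([.1153,.9933,0])
for n,x in(("stone",[119,0,17]),("padN",[56,-17,8]),("padF",[56,17,8])): print(n,proj(d,b+x[0]/1e3*u+x[1]/1e3*p+[0,0,x[2]/1e3]).round(1))
hsv=cv2.cvtColor(d["pixels"],cv2.COLOR_RGB2HSV)
for n,lo,hi in(("blue",(108,120,40),(130,255,255)),("green",(45,60,30),(80,255,255))):
    N,_,st,ce=cv2.connectedComponentsWithStats(cv2.inRange(hsv,lo,hi))
    for i in range(1,N):
        if 270<ce[i][0]<400 and 160<ce[i][1]<270 and st[i,4]>2: print(n,st[i,4],ce[i].round(1))
```

```text
[ 0.4734 -0.1241  0.0758] [ 3.141 -0.     3.027] [ 0.05 -0.23 -0.85] 0.015672766942905484
tweezers 0.64 [ 0.527 -0.127  0.096]
tweezers_block 0.72 [ 0.47  -0.124  0.103]
tweezers_handles 0.56 [ 0.525 -0.131  0.1  ]
stone [[349.  216.3]]
padN [[330.  226.9]]
padF [[325.4 218.5]]
blue 21 [328.6 225.9]
```

Request:
step_arm:
  series:
    - [-0.9, 0, 0, 15, 0]
    - [-0.9, 0, 0, 35, 0]
    - [-0.9, 0, 0, 52, 0]
    - [-0.9, 0, 0, 65, 0]
    - [-0.9, 0, 0, 73, 0]
    - [-0.9, 0, 0, 77, 0]
    - [-0.9, 0, 0, 79, 0]
    - [-0.9, 0, 0, 80, 0]
    - [-0.9, 0, 0, 81, 0]
    - [-0.9, 0, 0, 81, 0]

```text
time: 28.12
tool_pos: [0.4734, -0.1247, -0.005]
ee_rot: [-3.142, 0.0, 3.026]
wrist_force: [0.2, 0.3, -1.0]
width: 0.0159
```

Request:
step_arm:
  series:
    - [-0.9, 0, 0, 0.5, 0]
    - [-0.9, 0, 0, 1, 0]
    - [-0.9, 0, 0, 1.5, 0]
    - [-0.9, 0, 0, 1.5, 0]

```text
time: 28.62
tool_pos: [0.4733, -0.1246, -0.0067]
ee_rot: [3.141, -0.0, 3.026]
wrist_force: [0.0, -0.2, -1.4]
width: 0.0158
```

Request:
step_arm:
  series:
    - [-0.9, 0, 0, 0.5, 0]
    - [-0.9, 0, 0, 1, 0]
    - [-0.9, 0, 0, 1, 0]

```text
time: 29.0
tool_pos: [0.4733, -0.1246, -0.0077]
ee_rot: [3.141, -0.0, 3.026]
wrist_force: [0.1, 0.0, -1.0]
width: 0.0158
```

Request:
step_arm:
  series:
    - [-0.9, 0, 0, 0.3, 0]
    - [-0.9, 0, 0, 0.7, 0]
    - [-0.9, 0, 0, 0.7, 0]

```text
time: 29.38
tool_pos: [0.4733, -0.1246, -0.0084]
ee_rot: [3.141, -0.0, 3.026]
wrist_force: [-0.2, -0.1, -1.0]
width: 0.0155
```

Request:
step_arm:
  series:
    - [-0.9, 0, 0, 0.3, 0]
    - [-0.9, 0, 0, 0.5, 0]
    - [-0.9, 0, 0, 0.5, 0]

```text
time: 29.75
tool_pos: [0.4733, -0.1247, -0.0088]
ee_rot: [3.142, 0.0, 3.026]
wrist_force: [0.4, 0.4, -0.9]
width: 0.0159
```

Request:
step_arm:
  series:
    - [-0.9, 0, 0, 0.3, 0]
    - [-0.9, 0, 0, 0.5, 0]
    - [-0.9, 0, 0, 0.5, 0]

```text
time: 30.12
tool_pos: [0.4734, -0.1247, -0.009]
ee_rot: [3.142, 0.0, 3.026]
wrist_force: [-1.6, 0.9, 3.0]
width: 0.0157
```

Request:
step_arm:
  series:
    - [-0.9, 0, 0, 0.2, 0]
    - [-0.9, 0, 0, 0.4, 0]
    - [-0.9, 0, 0, 0.4, 0]

```text
time: 30.5
tool_pos: [0.4734, -0.1247, -0.009]
ee_rot: [3.142, 0.0, 3.026]
wrist_force: [-3.2, 1.4, 7.0]
width: 0.0157
```

The tweezers are down on the tile. Easing the load, then releasing and lifting away.

Request:
step_arm:
  series:
    - [-0.9, 0, 0, -0.6, 0]
    - [-0.9, 0, 0, -0.6, 0]
    - [-0.6, 0, 0, -0.6, 0]
    - [-0.45, 0, 0, -0.6, 0]
    - [-0.2, 0, 0, -0.6, 0]
    - [0.0, 0, 0, -0.6, 0]
    - [0.0, 0, 0, -0.6, 0]
    - [0.0, 0, 0, -0.6, 0]
    - [0.0, 0, 0, -6, 0]
    - [0.0, 0, 0, -20, 0]
    - [0.0, 0, 0, -50, 0]
    - [0.0, 0, 0, -90, 0]
    - [0.0, 60, 0, -110, 0]
    - [0.0, 120, 0, -110, 0]
    - [0.0, 120, 0, -110, 0]
    - [0.0, 120, 0, -110, 0]

```text
time: 32.5
tool_pos: [0.3551, -0.1112, 0.1015]
ee_rot: [-3.141, 0.003, 3.026]
wrist_force: [0.3, -0.2, 0.2]
width: 0.0472
```

Run:
```python
from h import *
o=robot.get_obs();t=o["tool_pos"];print(o["time"],t.round(4),o["wrist_force"].round(2),o["width"])
T=np.array([.533,-.1315]);y=np.radians(9.5)
s=cams.snapshot("top");d=cams.snapshot("side")
for nm,q in(("top",s),("side",d)):
  for l in("tweezers","tweezers_block","tweezers_handles","setting","throat","spare"):
    for e in models.pinpoint(q,l)[:5]:
      p=np.array(e["position"])
      if .38<p[0]<.72 and -.3<p[1]<.3:
        r=p[:2]-T; print(nm,l,round(e["p"],2),p.round(3),"tile mm",(1000*np.array([r[0]*np.cos(y)+r[1]*np.sin(y),-r[0]*np.sin(y)+r[1]*np.cos(y)])).round())
  g=(q["pixels"][...,1].astype(int)-np.maximum(q["pixels"][...,0],q["pixels"][...,2]))
  ex=np.array([.473,-.1247,.01])+.119*np.array([.9933,-.1153,0])+[0,0,.019]
  c=proj(q,ex)[0]; u,v=c.round().astype(int); w=g[v-8:v+9,u-8:u+9]; i=np.unravel_index(w.argmax(),w.shape)
  print(nm,"expected stone px",c.round(1),"greenest",(u-8+i[1],v-8+i[0]),w.max(), "on world",unproj(q,[u-8+i[1],v-8+i[0]],.029).round(4))
  hsv=cv2.cvtColor(q["pixels"],cv2.COLOR_RGB2HSV); r=cv2.inRange(hsv,(0,140,60),(6,255,255))
  m=np.argwhere(r>0); c=proj(q,[.6216,.193,.041])[0]; m=m[np.abs(m[:,::-1]-c).max(1)<8]; print("red",m[:,::-1].mean(0).round(1) if len(m) else None,"exp",c.round(1))
```

```text
32.5 [ 0.3551 -0.1112  0.1015] [ 0.29 -0.2   0.17] 0.04715070526523963
top tweezers 0.77 [ 0.525 -0.13   0.009] tile mm [-8.  3.]
top tweezers_block 0.72 [ 0.474 -0.127  0.017] tile mm [-57.  14.]
top tweezers_handles 0.73 [ 0.526 -0.131  0.018] tile mm [-7.  2.]
top tweezers_handles 0.27 [ 0.532 -0.129  0.001] tile mm [-1.  2.]
top spare 0.45 [0.622 0.191 0.022] tile mm [141. 303.]
top expected stone px [343.7 136.8] greenest (np.int64(343), np.int64(138)) 67 on world [[ 0.588  -0.1363  0.029 ]]
red [218.6 127.2] exp [218.7 127.8]
side tweezers 0.83 [ 0.527 -0.131  0.011] tile mm [-5.  2.]
side tweezers_block 0.72 [ 0.473 -0.125  0.018] tile mm [-58.  16.]
side tweezers_handles 0.69 [ 0.528 -0.131  0.015] tile mm [-5.  2.]
side expected stone px [345.  236.2] greenest (np.int64(344), np.int64(237)) 31 on world [[ 0.5867 -0.1402  0.029 ]]
red None exp [305.4 167. ]
```

```bash
python3 -c "
from bench import robot
print(robot.close_job())"
```

```text
the job is handed in; nothing more can be done
None
```

The green-stone setting is on the blue-and-white tile, held by the tweezers, and the job is handed in. The arm's clock stood at about 32.5 s of the allowed 67 s. Handing in gives no verdict, so I can't confirm it was judged a success.

**What I did:**
- I squeezed the handles and slid the spread jaws along the board around the setting. I then pushed it against the post, bearing on it with about 4–6 N by the wrist reading.
- After letting go completely, I lifted the tweezers by the rear block and lowered them onto the tile in small steps. The last press before release read about 7 N.

**Last checks:**
- **On the tile:** both cameras agree that the tweezers lie on it, origin about 9–11 mm above the bench (the tile top is at 10 mm) and the block well inside the edges.
- **Setting:** the green stone shows within 1–2 pixels of where a setting held in the jaws should be. I had used up my 12 picture views, so its grip and upright stance on the tile were checked by numbers only; the last view was of it lifted.
- **Red setting:** the top camera puts it within 1 pixel of where it stood. My colour check in the side camera found no red there, so that camera neither confirms nor contradicts it.

**What disagreed:**
- **Fingertip height:** the fingertips were really about 21 mm higher than the reported height. My first squeeze therefore closed above the handles without touching anything. I measured the offset by touching the board lightly and corrected for it afterwards.
- **Networks:** they often missed the setting and the stop, so I worked from colour, known sizes and force instead.

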